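# Set the valve stroke stop with the knurled wheel

### The arm

A 6-joint arm with a two-finger parallel gripper is mounted at the origin on the work surface. World frame = base frame: x ahead of the robot, y to its left, z up, the work surface at z = 0. Lengths are in mm, angles in degrees, forces in N, time in s.
With the tool pointing down it reaches from about 350 to 850 mm from the base axis. Payload 8.1 kg.
Tool frame: the origin (TCP) lies midway between the tips of the shut fingers; the grasp point (between the pads) lies 19 mm behind it; z points along the fingers, y is the line along which they close (so a half turn about z gives the same grasp; the last joint's range is limited). The gripper opens to 85 mm and grips with 20 to 120 N. Pads are 22 mm wide; open, the fingers measure 114 mm over their backs; the gripper's body (76 mm by 85 mm) begins 54 mm behind the grasp point. The pads swing forward as they close: fully open they stand 13 mm farther back than shut.
Start: joints at [-73.018, 7.471, 85.268, -0, 87.261, -4.893], TCP at [223.575, -556.794, 231.292] pointing down, gripper open.
Joint ranges: [-169.43, 169.43], [-51.17, 129.36], [1.28, 143.12], [-76.62, 256.62], [0, 156.53], [-152.29, 152.29]. Speed limits (degrees/s): [136.94, 136.94, 159.86, 180, 180, 180].

### API

Orientations are given as [roll, pitch, yaw] about the fixed x, y, z axes, in that order (R = Rz(yaw) Ry(pitch) Rx(roll)).
In Python, from bench import sense, snapshot, camera_params, hand_in, masks_of, pinpoint gives the robot as it stands.
- The arm moves only by the tool step_arm, never from a script. Its argument "targets" is a list of rows, each an object with "angular": the turn, a rotation vector about the tool's x, y, z scaled (see below), a list of three; "dp": the shift along the tool's x, y, z scaled (see below), a list of three; "fingers": the closure, from 0 (fully open) to 1 (shut). A call has exactly 8 rows; each row is the pose to reach, as a shift and turn from the pose commanded when the call began, along the tool's axes at that moment, turning the shorter way round; what a row does not reach only later rows make up. The controller multiplies each number of a shift by 0.2 m and each number of a turn by 180 degrees. A row lasts 1/8 s, in which the tool goes at most 62.5 mm and 10.7 degrees, less where a joint would pass 70% of its speed; a pose out of reach is approached as far as the arm can. A call with a number of a shift or a turn outside -1 to 1 is refused whole. A call with a gripper value outside its range is refused whole. The fingers move at their own pace and stop on an object; "newtons" is the grip in N (left out, the last holds). Time passes only in rows, so rows that repeat a pose let the fingers close, or fill a call up. It gives the time, the measured TCP pose, the force, the opening and the grip force at its end, in the units of the state.
- sense(): the state, without advancing time (a new reading comes with each control period).
- snapshot(name): name is "side" or "top" or "wrist"; returns the picture (400x640x3 uint8, blue, green, red); there is no depth.
- camera_params(name): a dict with "vfov" (degrees; the focal length in pixels is half the picture's height over the tangent of half this angle, whatever the lens; pixels are square), "cx", "cy" (the principal point, pixels), "R" (3x3) and "t" (3): a world point X has camera coordinates R X + t. Camera axes: x right, y down, z forward; pixel columns grow to the right and rows downward; lengths in mm; the calibration is good to about 2 mm. A picture is of the moment at which its call begins: read the wrist's pose just before it. camera_params takes no time and is no camera call; for the wrist camera it gives the pose at the moment of the call.
- hand_in(): hands the job in; it is judged then, once.
Trained networks look in the newest picture that a camera, given by its name, has taken for a name from the list of things; names that differ only in an ending like _2 or _b are one class to them, and where a whole thing is asked for, a point or a joint stands for the part that bears it (a point fixed in the world has none). Each returns a list of dicts, best first, with "conf" (0 to 1); they miss things now and then, are a little off and sometimes report something else, mostly with a low value. They report only what shows in the picture. A call takes as long as a camera call.
- masks_of(camera, label): "pixels" (400x640 bool, what is visible of it) and "at" ([column, row] in pixels, amid what is visible of it).
- pinpoint(camera, label): "at" ([column, row] in pixels: a listed point, or the origin of a listed thing).
The state is a dict: "time": time; "joint_pos": joint angles; "qd": joint speeds; "joint_efforts": joint torques, N m; "tool_pos": TCP position; "tcp_rot": TCP orientation; "ft_force": force on the tool from outside, world axes, zero at the start; "wrist_torque": the same for the moment, N m; "finger_gap": finger opening in mm; "grip_force": force on a finger pad.
Only numpy, scipy, OpenCV 4.12 (cv2) and the standard library are available. Lean on these libraries where they do the work, as an engineer would, in place of code of your own. Each camera call takes 0.05 s, during which the arm holds its last target. There are 200 camera calls.

### The job

Roll the knurled wheel of the green setting fixture under a fingertip until the sliding steel jaw has closed the gap to the gauge mark: its front face, the one towards the fixed anvil, in line with the upright gauge blade beside its path. Move the jaw only by the wheel, never by pushing it, do not pull the wheel upwards or shift the gauge blade, and leave the loose parts around the fixture as they are. Take the finger away at the end.

Things in the scene. Friction and masses are not known exactly. Their poses are not given: they have to be found in the camera images.
- fixture: Setting fixture, bolted down: green base plate 120 (x) x 260 (y) x 14 mm high, and on it, on springs, a green head plate 72 x 250 mm that carries wheel (at y = -75 mm), jaw and anvil in a row along y. Origin at the centre of the base's underside, on the bench; z up. The wheel's axle and the jaw's travel are along its y; the gauge blade stands on the base at x = +48 mm.
- wheel: Upright dark steel knurled wheel, diameter 64 mm, 28 mm wide; origin at its centre, 66 mm above the bench (its orientation turns as it rolls). Rolling the top of its rim towards the fixture's +x moves the jaw to +y (closes the gap), towards -x moves it back: 32 mm of rim (1 rad) moves the jaw 6 mm. It stays where it is left; turning it takes about 0.04 N m.
- rim_top (a point): Top of the wheel's rim, mid width, 98 mm above the bench; it does not turn. The head is sprung: pressed down here, head, wheel and jaw together sink about 1.1 mm per newton, at most 9 mm, and spring back. Two green cheeks beside the wheel, 30 mm long (x), 51 mm over their outsides, end 18 mm below this point and sink too.
- jaw: Sliding steel jaw, block 64 (x) x 26 (y) x 26 mm high, top 66 mm above the bench, axes as the fixture's. Origin mid-way along the lower edge of its front (+y) face, 40 mm above the bench; the block lies on the -y side of it. It slides along the fixture's y, driven by the wheel; at the start its front face is at the fixture's y = -6 mm, with 39 mm to go at most.
- mark: Gauge blade: upright dark steel blade 3 mm thick (y), 14 mm long (x), top 68 mm above the bench, on a small foot on the base, 9 mm clear of the jaw's +x side; axes as the fixture's. Origin at mid thickness, 18 mm above the bench. Clamped 12 to 24 mm ahead (+y) of the jaw's first position. The jaw is set when its front face is at mid thickness of the blade, seen along x.
- anvil_face (a point): Centre of the face of the fixed anvil's round steel button (diameter 24 mm), 53 mm above the bench, at the fixture's y = +46 mm; it looks to -y at the jaw across the gap. The green anvil block behind it is 60 x 32 mm, top 72 mm above the bench.
- coupling: Loose steel and brass hydraulic coupling, 38 mm across, 52 mm high, standing upright; origin at the centre of its underside. Leave it alone.
- coil: Loose black solenoid coil, 44 x 50 mm, 58 mm high with its steel nut; origin at the centre of its underside. Leave it alone.
- spanner: Loose spanner 160 mm long lying flat between the fixture and the robot; origin at the middle of its underside. Leave it alone.

How it is judged:
By the outcome, as a careful person would: the job done as asked, in the order asked, and still so for the second after the job is handed in, with the robot touching nothing.
It also fails if it takes over 51 s, if anything falls off the work surface, if the arm or the gripper's body presses on something with over 40 N, if the wrist force passes 120 N, or if a joint passes its speed limit or range.

## Working session

There is one attempt and no reset: what is moved stays moved. The work goes in short steps, Python scripts to look and compute and a tool call to move; the robot and the scene stay as the last step left them, time stands still between calls to the robot, and variables do not carry over. Pictures are saved under pics/ and viewed, at most 10 in all, crops included, and the job is handed in when it is done.

Besides the shell and the picture viewer there is one more tool, called after "Emit:" as a command line: name --argument value ..., lists and objects as JSON in quotes. step_arm: Moves the arm, as the interface text tells. Its arguments: {"type":"object","properties":{"targets":{"type":"array","items":{"type":"object","properties":{"angular":{"type":"array","items":{"type":"number","minimum":-1,"maximum":1}},"dp":{"type":"array","items":{"type":"number","minimum":-1,"maximum":1}},"fingers":{"type":"number"}}}},"newtons":{"type":"number"}},"required":["targets"]}

```bash
mkdir -p pics
cat > h.py <<'E'
import numpy as np, cv2
from bench import *
from scipy.optimize import least_squares
from scipy.spatial.transform import Rotation as Ro
def K(p): return 200/np.tan(np.radians(p['vfov'])/2)
def proj(p,X):
    c=np.asarray(p['R'])@np.asarray(X,float)+np.asarray(p['t']); f=K(p)
    return np.array([p['cx']+f*c[0]/c[2],p['cy']+f*c[1]/c[2]])
def atz(p,uv,z):
    R=np.asarray(p['R']);t=np.asarray(p['t']);o=-R.T@t
    d=R.T@np.array([(uv[0]-p['cx'])/K(p),(uv[1]-p['cy'])/K(p),1]); return o+d*(z-o[2])/d[2]
E
python3 - <<'E'
from h import *
s=sense();print(s['time'],s['tool_pos'],s['tcp_rot'],s['ft_force'],s['finger_gap'])
for n in('side','top'):
    im=snapshot(n);cv2.imwrite(f'pics/{n}0.png',im);p=camera_params(n)
    print(n,p['vfov'],-np.array(p['R']).T@p['t'])
    for l,z in dict(fixture=0,wheel=66,rim_top=98,jaw=40,mark=18,anvil_face=53,coupling=0,coil=0,spanner=0).items():
        r=pinpoint(n,l)
        if r: print(l,[(np.round(q['at']),round(q['conf'],2),np.round(atz(p,q['at'],z),1)) for q in r[:2]])
print(sense()['time'])
E
```

```text
0.0 [ 223.39977279 -556.27260319  230.2474248 ] [-1.79893922e+02 -7.69337250e-03  2.18766951e+01] [ 0.07085244  0.54703901 -0.54922315] 85.4945220249932
side 53.59213473412327 [ 384.78371461 -325.74541573  619.33150309]
fixture [(array([315., 250.]), 0.65, array([535.3,  53.6,   0. ]))]
wheel [(array([349., 255.]), 0.6, array([566.4, -17.4,  66. ]))]
rim_top [(array([352., 243.]), 0.69, array([569.7, -17.1,  98. ]))]
jaw [(array([270., 292.]), 0.61, array([427.5, -15.9,  40. ])), (array([322., 241.]), 0.6, array([543.4,  43.1,  40. ]))]
mark [(array([333., 224.]), 0.4, array([585.6,  84.4,  18. ]))]
anvil_face [(array([297., 220.]), 0.8, array([517.3,  94.8,  53. ]))]
coupling [(array([365., 228.]), 0.66, array([643.4,  63.4,   0. ])), (array([351., 244.]), 0.6, array([603.4,  40.2,   0. ]))]
coil [(array([250., 193.]), 0.9, array([464.5, 238.7,   0. ]))]
spanner [(array([269., 291.]), 0.6, array([429.9,   8.4,   0. ]))]
top 52.6690987098544 [406.00687588  92.44906347 894.50614357]
fixture [(array([350., 241.]), 0.91, array([537.7,  55.4,   0. ]))]
wheel [(array([389., 230.]), 0.87, array([562.5, -18.2,  66. ])), (array([366., 294.]), 0.36, array([428. ,  11.1,  66. ]))]
rim_top [(array([385., 223.]), 0.57, array([569.2,  -3.9,  98. ]))]
jaw [(array([353., 239.]), 0.95, array([536.7,  51. ,  40. ]))]
mark [(array([340., 220.]), 0.37, array([577. ,  85.2,  18. ]))]
anvil_face [(array([329., 240.]), 0.86, array([526.1, 101. ,  53. ])), (array([267., 263.]), 0.59, array([457.4, 221.2,  53. ]))]
coupling [(array([354., 193.]), 0.53, array([648.2,  63.3,   0. ]))]
coil [(array([263., 261.]), 0.65, array([465.3, 238. ,   0. ]))]
spanner [(array([367., 293.]), 0.78, array([430.7,   3.8,   0. ]))]
1.0
```

View picture.

Run:
```python
import cv2,numpy as np
a=cv2.imread('pics/side0.png')[150:350,200:420];b=cv2.imread('pics/top0.png')[150:350,240:460]
cv2.imwrite('pics/v1.png',np.hstack([cv2.resize(a,(400,364)),cv2.resize(b,(400,364))]))
```

```text
(no output)
```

View pics/v1.png

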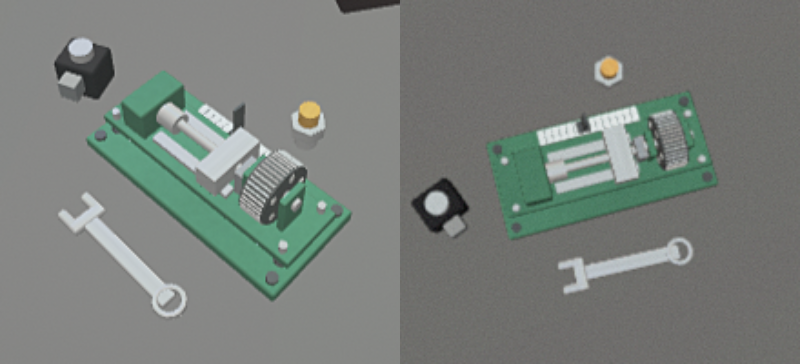

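Emit:
step_arm --targets '[{"dp":[0.2,-0.16,0],"fingers":1},{"dp":[0.4,-0.32,0],"fingers":1},{"dp":[0.6,-0.48,0],"fingers":1},{"dp":[0.8,-0.64,0],"fingers":1},{"dp":[0.85,-0.7,0],"fingers":1},{"dp":[0.85,-0.7,0],"fingers":1},{"dp":[0.85,-0.7,0],"fingers":1},{"dp":[0.85,-0.7,0],"fingers":1}]' --newtons 40

```text
validation failed for argument at $.ta...
```

Emit:
step_arm --targets '[{"dp":[0.15,-0.12,0],"fingers":1},{"dp":[0.3,-0.24,0],"fingers":1},{"dp":[0.45,-0.36,0],"fingers":1},{"dp":[0.6,-0.48,0],"fingers":1},{"dp":[0.75,-0.6,0],"fingers":1},{"dp":[0.85,-0.7,0],"fingers":1},{"dp":[0.85,-0.7,0],"fingers":1},{"dp":[0.85,-0.7,0],"fingers":1}]'

```text
validation failed for argument at $.ta...
```

Run:
```python
from h import *
s=sense();print(s['time'],s['tool_pos'],s['tcp_rot'],s['ft_force'],s['finger_gap'])
p=camera_params('wrist');R=np.array(p['R']);print(p['vfov'],-R.T@p['t'],R[2])
# fit fixture from both fixed cameras
loc=dict(fixture=(0,0,0),wheel=(0,-75,66),rim_top=(0,-75,98),jaw=(0,-6,40),anvil_face=(0,46,53))
ob=[]
for n in('side','top'):
    snapshot(n);q=camera_params(n)
    for l in loc:
        r=[x for x in pinpoint(n,l)]
        if r: ob.append((q,l,np.array(min(r,key=lambda x:np.hypot(*(atz(q,x['at'],loc[l][2])[:2]-[545,40])))['at']),n))
def W(v,l): c,s_=np.cos(v[2]),np.sin(v[2]);a=np.array(l,float);return np.array([v[0]+c*a[0]-s_*a[1],v[1]+s_*a[0]+c*a[1],a[2]])
f=lambda v:np.concatenate([proj(q,W(v,loc[l]))-u for q,l,u,n in ob])
r=least_squares(f,[537,54,.36],loss='soft_l1',x_scale=[10,10,.1]);print(r.x[:2],np.degrees(r.x[2]))
for (q,l,u,n),e in zip(ob,f(r.x).reshape(-1,2)):print(n,l,np.round(e,1))
print(W(r.x,(0,-75,98)))
```

```text
1.0 [ 223.57395299 -556.79409919  231.28348358] [-1.79999209e+02 -8.62265392e-04  2.18745540e+01] [-0.05191671 -0.83085929  0.77896814] 85.1089868961568
71.57208279715452 [ 288.61064998 -529.75439019  374.67235284] [-0.2568502  -0.10343349 -0.96090035]
[539.79669955  53.62727286] 21.089897095052795
side fixture [0.2 1.1]
side wheel [0.  0.1]
side rim_top [-3. -0.]
side jaw [-0.7 -2.8]
side anvil_face [1.8 0.4]
top fixture [2.  0.3]
top wheel [ 2.5 -2.8]
top jaw [-0.6 -2.1]
top anvil_face [-17.5   2.2]
[566.78412174 -16.349002    98.        ]
```

Emit:
step_arm --targets '[{"dp":[0.2,-0.16,0],"angular":[0,0,0],"fingers":1},{"dp":[0.4,-0.32,0],"angular":[0,0,0],"fingers":1},{"dp":[0.6,-0.48,0],"angular":[0,0,0],"fingers":1},{"dp":[0.8,-0.64,0],"angular":[0,0,0],"fingers":1},{"dp":[0.85,-0.7,0],"angular":[0,0,0],"fingers":1},{"dp":[0.85,-0.7,0],"angular":[0,0,0],"fingers":1},{"dp":[0.85,-0.7,0],"angular":[0,0,0],"fingers":1},{"dp":[0.85,-0.7,0],"angular":[0,0,0],"fingers":1}]' --newtons 40

```text
time: 2.6
tool_pos: [328.5, -364.6, 231.2]
tcp_rot: [-180.0, 0.0, 21.8]
ft_force: [-1.1, -0.0, 0.5]
finger_gap: 0.5
grip_force: 0.0
```

Emit:
step_arm --targets '[{"dp":[0.2,-0.14,0],"angular":[0,0,0],"fingers":1},{"dp":[0.4,-0.28,0],"angular":[0,0,0],"fingers":1},{"dp":[0.6,-0.42,0],"angular":[0,0,0],"fingers":1},{"dp":[0.8,-0.57,0],"angular":[0,0,0],"fingers":1},{"dp":[1,-0.71,0],"angular":[0,0,0],"fingers":1},{"dp":[1,-0.71,0],"angular":[0,0,0],"fingers":1},{"dp":[1,-0.71,0],"angular":[0,0,0],"fingers":1},{"dp":[1,-0.71,0],"angular":[0,0,0],"fingers":1}]'

```text
time: 3.6
tool_pos: [461.3, -158.5, 231.2]
tcp_rot: [180.0, 0.0, 21.8]
ft_force: [-0.4, -0.3, 0.1]
finger_gap: -0.5
grip_force: 0.0
```

Emit:
step_arm --targets '[{"dp":[0.15,-0.12,0],"angular":[0,0,0],"fingers":1},{"dp":[0.3,-0.24,0],"angular":[0,0,0],"fingers":1},{"dp":[0.45,-0.36,0],"angular":[0,0,0],"fingers":1},{"dp":[0.6,-0.48,0],"angular":[0,0,0],"fingers":1},{"dp":[0.72,-0.57,0],"angular":[0,0,0],"fingers":1},{"dp":[0.72,-0.57,0],"angular":[0,0,0],"fingers":1},{"dp":[0.72,-0.57,0],"angular":[0,0,0],"fingers":1},{"dp":[0.72,-0.57,0],"angular":[0,0,0],"fingers":1}]'

```text
time: 4.6
tool_pos: [552.7, 0.9, 231.4]
tcp_rot: [180.0, 0.0, 21.8]
ft_force: [0.1, 0.8, -0.4]
finger_gap: -0.1
grip_force: 0.0
```

Run:
```python
from h import *
s=sense();print(s['time'],s['tool_pos'],s['tcp_rot'],s['ft_force'],s['finger_gap'])
p=camera_params('wrist');im=snapshot('wrist');cv2.imwrite('pics/w0.png',im);np.save('w0.npy',p,allow_pickle=True)
for l,z in dict(fixture=0,wheel=66,rim_top=98,jaw=40,mark=18,anvil_face=53).items():
    r=pinpoint('wrist',l)
    print(l,[(np.round(q['at'],1),round(q['conf'],2),np.round(atz(p,q['at'],z),1)) for q in r[:2]])
```

```text
4.6 [552.67721027   0.87942722 231.35315789] [1.79987392e+02 9.06095694e-03 2.17774228e+01] [ 0.05397366  0.79086243 -0.35475098] -0.11454943005502817
fixture [(array([276.3, 165.2]), 0.93, array([541.,  57.,   0.])), (array([282.1, 246.5]), 0.66, array([430.1,   8.8,   0. ]))]
wheel [(array([336.7, 173.8]), 0.83, array([570.6, -14.7,  66. ]))]
rim_top [(array([336.3, 180.4]), 0.68, array([569. , -12.6,  98. ]))]
jaw [(array([282.7, 169. ]), 0.63, array([547.7,  45.1,  40. ]))]
mark [(array([265.5, 134.9]), 0.72, array([575.7,  80.9,  18. ]))]
anvil_face [(array([132.2, 169.7]), 0.33, array([484.3, 207.8,  53. ]))]
```

View pics/w0.png

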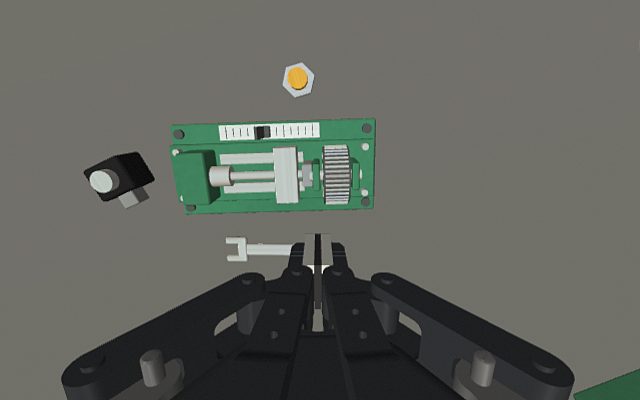

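Emit:
step_arm --targets '[{"dp":[-0.04,0.1,0.15],"angular":[0,0,0],"fingers":1},{"dp":[-0.04,0.1,0.3],"angular":[0,0,0],"fingers":1},{"dp":[-0.04,0.1,0.45],"angular":[0,0,0],"fingers":1},{"dp":[-0.04,0.1,0.55],"angular":[0,0,0],"fingers":1},{"dp":[-0.04,0.1,0.6],"angular":[0,0,0],"fingers":1},{"dp":[-0.04,0.1,0.6],"angular":[0,0,0],"fingers":1},{"dp":[-0.04,0.1,0.6],"angular":[0,0,0],"fingers":1},{"dp":[-0.04,0.1,0.6],"angular":[0,0,0],"fingers":1}]'

```text
time: 5.95
tool_pos: [553.9, -19.4, 112.5]
tcp_rot: [179.9, -0.1, 21.9]
ft_force: [-0.3, -0.1, -0.4]
finger_gap: -0.1
grip_force: 0.0
```

Run:
```python
from h import *
s=sense();print(s['time'],s['tool_pos'],s['tcp_rot'],s['ft_force'])
p=camera_params('wrist');im=snapshot('wrist')
for l,z in dict(fixture=0,wheel=66,rim_top=98,jaw=40,mark=18,anvil_face=53).items():
    r=pinpoint('wrist',l)
    print(l,[(np.round(q['at'],1),round(q['conf'],2),np.round(atz(p,q['at'],z),1)) for q in r[:2]])
print(proj(p,s['tool_pos']),proj(p,[567,-15.5,98]))
for q in masks_of('wrist','wheel')[:1]:
    y,x=np.where(q['pixels']);print('wheel mask',x.min(),x.max(),y.min(),y.max())
cv2.imwrite('pics/w1.png',im)
```

```text
5.95 [553.89281574 -19.40986962 112.53979004] [ 1.79942066e+02 -1.02490684e-01  2.18801734e+01] [-0.32102141 -0.12057145 -0.39203345]
fixture [(array([238.3, 182.3]), 0.97, array([538. ,  55.3,   0. ]))]
wheel [(array([315., 197.]), 0.87, array([568.9, -10.8,  66. ])), (array([267.5,  60.7]), 0.72, array([639.8,  49.4,  66. ]))]
rim_top [(array([319. , 213.8]), 0.83, array([568.4, -13.8,  98. ]))]
jaw [(array([233.2, 188.2]), 0.81, array([544.5,  50.2,  40. ]))]
mark [(array([213.2, 132.8]), 0.85, array([576.4,  84.1,  18. ]))]
anvil_face [(array([159.9, 197.7]), 0.86, array([521.1,  97.1,  53. ])), (array([214.4, 129.6]), 0.51, array([585. ,  72.7,  53. ]))]
[318.816043   248.18844156] [320.77861347 216.85524632]
wheel mask 295 342 151 241
```

View pics/w1.png

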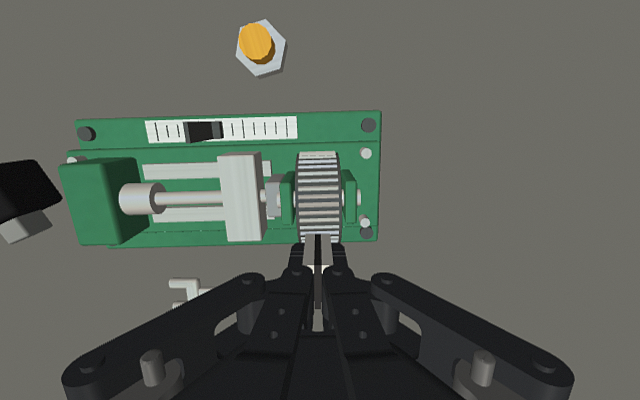

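Emit:
step_arm --targets '[{"dp":[0,0,0.03],"angular":[0,0,0],"fingers":1},{"dp":[0,0,0.05],"angular":[0,0,0],"fingers":1},{"dp":[0,0,0.06],"angular":[0,0,0],"fingers":1},{"dp":[0,0,0.07],"angular":[0,0,0],"fingers":1},{"dp":[0,0,0.08],"angular":[0,0,0],"fingers":1},{"dp":[0,0,0.09],"angular":[0,0,0],"fingers":1},{"dp":[0,0,0.09],"angular":[0,0,0],"fingers":1},{"dp":[0,0,0.09],"angular":[0,0,0],"fingers":1}]'

```text
time: 7.35
tool_pos: [553.1, -19.3, 93.5]
tcp_rot: [180.0, -0.0, 21.9]
ft_force: [-1.8, -0.2, 3.3]
finger_gap: 0.1
grip_force: 1.4
```

Emit:
step_arm --targets '[{"dp":[0.02,0,0.005],"angular":[0,0,0],"fingers":1},{"dp":[0.045,0,0.005],"angular":[0,0,0],"fingers":1},{"dp":[0.07,0,0.005],"angular":[0,0,0],"fingers":1},{"dp":[0.095,0,0.005],"angular":[0,0,0],"fingers":1},{"dp":[0.12,0,0.005],"angular":[0,0,0],"fingers":1},{"dp":[0.145,0,0.005],"angular":[0,0,0],"fingers":1},{"dp":[0.17,0,0.005],"angular":[0,0,0],"fingers":1},{"dp":[0.17,0,0.005],"angular":[0,0,0],"fingers":1}]'

```text
time: 8.35
tool_pos: [585.4, -6.4, 92.4]
tcp_rot: [180.0, -0.1, 21.9]
ft_force: [1.1, 3.0, 3.2]
finger_gap: 0.0
grip_force: 2.0
```

Emit:
step_arm --targets '[{"dp":[0,0,-0.06],"angular":[0,0,0],"fingers":1},{"dp":[0,0,-0.12],"angular":[0,0,0],"fingers":1},{"dp":[-0.08,0,-0.12],"angular":[0,0,0],"fingers":1},{"dp":[-0.17,0,-0.1],"angular":[0,0,0],"fingers":1},{"dp":[-0.17,0,-0.1],"angular":[0,0,0],"fingers":1},{"dp":[-0.17,0,-0.1],"angular":[0,0,0],"fingers":1},{"dp":[-0.17,0,-0.1],"angular":[0,0,0],"fingers":1},{"dp":[-0.17,0,-0.1],"angular":[0,0,0],"fingers":1}]'

```text
time: 9.35
tool_pos: [553.4, -19.2, 112.4]
tcp_rot: [180.0, -0.0, 21.9]
ft_force: [-0.2, 0.0, -0.6]
finger_gap: -0.1
grip_force: 0.0
```

Run:
```python
from h import *
s=sense();print(s['time'],s['tool_pos'],s['tcp_rot'],s['ft_force'])
p=camera_params('wrist');im=snapshot('wrist');cv2.imwrite('pics/w2.png',im)
a=cv2.imread('pics/w1.png')[110:260,120:340];b=im[110:260,120:340]
cv2.imwrite('pics/v2.png',np.vstack([cv2.resize(a,None,fx=2,fy=2),cv2.resize(b,None,fx=2,fy=2)]))
```

```text
9.35 [553.39491304 -19.19908969 112.40063686] [ 1.79997516e+02 -8.64704877e-03  2.18867205e+01] [-0.19894592  0.02766392 -0.5677407 ]
```

View pics/v2.png

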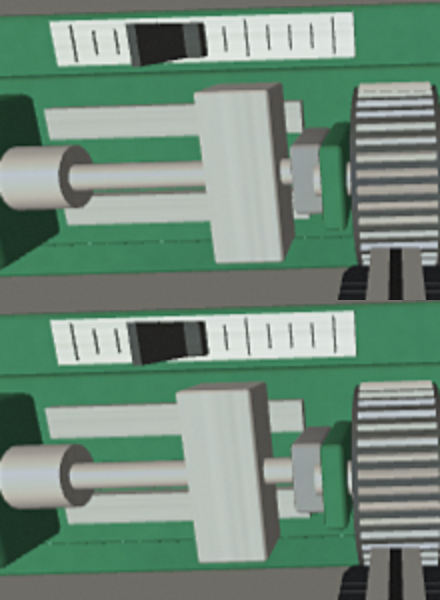

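Emit:
step_arm --targets '[{"dp":[0,0,0.05],"angular":[0,0,0],"fingers":1},{"dp":[0,0,0.08],"angular":[0,0,0],"fingers":1},{"dp":[0,0,0.1],"angular":[0,0,0],"fingers":1},{"dp":[0,0,0.1],"angular":[0,0,0],"fingers":1},{"dp":[0.03,0,0.1],"angular":[0,0,0],"fingers":1},{"dp":[0.06,0,0.1],"angular":[0,0,0],"fingers":1},{"dp":[0.09,0,0.1],"angular":[0,0,0],"fingers":1},{"dp":[0.11,0,0.1],"angular":[0,0,0],"fingers":1}]'

```text
time: 10.4
tool_pos: [574.0, -10.7, 92.5]
tcp_rot: [-180.0, -0.0, 21.9]
ft_force: [-3.4, 2.2, 5.2]
finger_gap: 0.0
grip_force: 2.5
```

Emit:
step_arm --targets '[{"dp":[0.03,0,0],"angular":[0,0,0],"fingers":1},{"dp":[0.06,0,0],"angular":[0,0,0],"fingers":1},{"dp":[0.06,0,0],"angular":[0,0,0],"fingers":1},{"dp":[0.06,0,-0.06],"angular":[0,0,0],"fingers":1},{"dp":[0.06,0,-0.12],"angular":[0,0,0],"fingers":1},{"dp":[-0.07,-0.1,-0.12],"angular":[0,0,0],"fingers":1},{"dp":[-0.14,-0.3,-0.12],"angular":[0,0,0],"fingers":1},{"dp":[-0.14,-0.45,-0.12],"angular":[0,0,0],"fingers":1}]'

```text
time: 11.4
tool_pos: [512.9, 62.2, 117.0]
tcp_rot: [180.0, -0.0, 21.8]
ft_force: [1.1, -0.0, -0.1]
finger_gap: -0.1
grip_force: 0.0
```

Emit:
step_arm --targets '[{"dp":[0,0,0],"angular":[0,0,0],"fingers":1},{"dp":[0,0,0],"angular":[0,0,0],"fingers":1},{"dp":[0,0,0],"angular":[0,0,0],"fingers":1},{"dp":[0,0,0],"angular":[0,0,0],"fingers":1},{"dp":[0,0,0],"angular":[0,0,0],"fingers":1},{"dp":[0,0,0],"angular":[0,0,0],"fingers":1},{"dp":[0,0,0],"angular":[0,0,0],"fingers":1},{"dp":[0,0,0],"angular":[0,0,0],"fingers":1}]'

```text
time: 12.4
tool_pos: [513.9, 62.0, 116.3]
tcp_rot: [-180.0, 0.0, 21.9]
ft_force: [-0.6, -0.4, -0.2]
finger_gap: -0.2
grip_force: 0.0
```

```bash
cat > look.py <<'E'
from h import *
import sys
k=sys.argv[1]
s=sense();print(s['time'],s['tool_pos'],s['tcp_rot'],s['ft_force'])
p=camera_params('wrist');im=snapshot('wrist');cv2.imwrite(f'pics/w{k}.png',im);np.save(f'pics/w{k}.npy',p,allow_pickle=True)
for l,z in dict(jaw=40,mark=18,anvil_face=53,fixture=0).items():
    r=pinpoint('wrist',l)
    print(l,[(np.round(q['at'],1),round(q['conf'],2),np.round(atz(p,q['at'],z),1)) for q in r[:2]])
u=proj(p,[576,80,67]);print(u);c,r=int(u[0])-60,int(u[1])-40
c,r=max(c,0),max(r,0);print('crop origin',c,r,'scale 5')
cv2.imwrite(f'pics/c{k}.png',cv2.resize(im[r:r+110,c:c+150],None,fx=5,fy=5,interpolation=cv2.INTER_CUBIC))
E
python3 look.py 3
```

```text
12.4 [513.93594699  61.96347046 116.27388549] [-1.79998796e+02  1.03368247e-03  2.18768152e+01] [-0.63453309 -0.39067884 -0.1514029 ]
jaw [(array([376.4,  52.2]), 0.62, array([637.2,  66.9,  40. ])), (array([332.2, 179.1]), 0.58, array([540.1,  60.4,  40. ]))]
mark [(array([322.1, 122.5]), 0.77, array([577.8,  84.2,  18. ]))]
anvil_face [(array([279.2, 186. ]), 0.84, array([522.3,  97.7,  53. ]))]
fixture [(array([334.8, 174.9]), 0.93, array([537.7,  54.5,   0. ]))]
[328.06302606 128.334077  ]
crop origin 268 88 scale 5
```

View pics/c3.png

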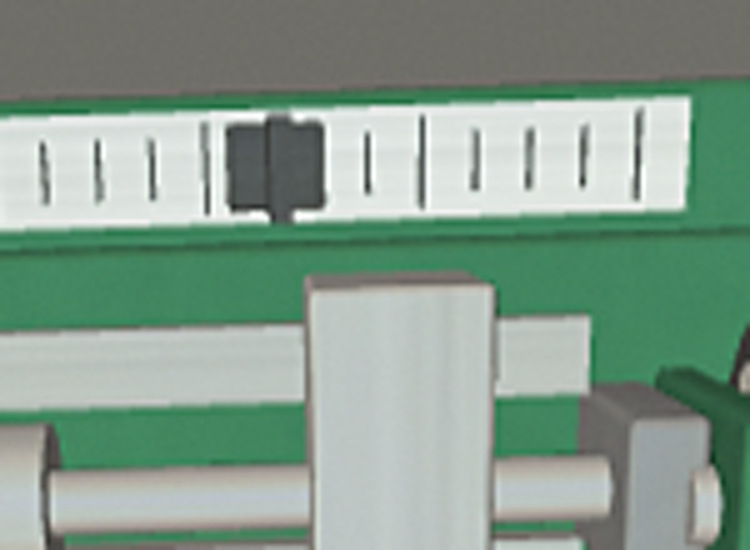

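```bash
cat > m.py <<'E'
from h import *
import sys
k=sys.argv[1]; o=np.array([float(sys.argv[2]),float(sys.argv[3])])
p=np.load(f'pics/w{k}.npy',allow_pickle=True).item()
P=lambda q,z:atz(p,(np.array(q,float)+.5)/5-.5+o,z)
def rel(j1,j2,b):
    a,c,m=P(j1,66),P(j2,66),P(b,68); d=(a-c)[:2]; yaw=np.degrees(np.arctan2(d[1],d[0]))
    out=[yaw]
    for w in (np.radians(yaw),np.radians(21.1)):
        n=np.array([-np.sin(w),np.cos(w)]); out.append(n@(m-a)[:2])
    return np.round(out,2),a,m
v=[float(x) for x in sys.argv[4:]]
print(rel(v[0:2],v[2:4],v[4:6]))
E
python3 m.py 3 268 88 307 288 315 548 280 170
python3 - <<'E'
import cv2
im=cv2.cvtColor(cv2.imread('pics/w3.png'),cv2.COLOR_BGR2GRAY)
for r in (111,112,130,131):print(r,im[r,318:332])
for r in (147,148,149,150,173,174,176):print(r,im[r,324:336])
E
```

```text
(array([24.33,  3.18,  4.07]), array([565.82718915,  75.05001535,  66.        ]), array([578.92394555,  84.46545529,  68.        ]))
111 [245 248 248 140 112 115 114 120 192 252 244 208 207 211]
112 [166 170 166  62  78  79  79  79 119 161 153 120 118 127]
130 [219 217 211 117  68  86  85  84 127 228 218 216 213 212]
131 [248 247 251 226  64  83  85  86 147 255 249 248 246 225]
147 [110 110 107 106 110 128 196 201 195 196 197 197]
148 [106 107 109 106 110 131 203 199 195 196 196 197]
149 [109 109 107 108 111 134 202 197 195 196 196 195]
150 [108 107 106 106 109 134 200 197 195 194 196 196]
173 [109 107 106 105 107 121 150 201 197 194 194 194]
174 [108 106 106 105 108 122 147 201 196 195 194 195]
176 [110 108 107 107 106 120 141 204 198 195 195 195]
```

Emit:
step_arm --targets '[{"dp":[0.065,0.2,0],"angular":[0,0,0],"fingers":1},{"dp":[0.065,0.4,0],"angular":[0,0,0],"fingers":1},{"dp":[0.065,0.45,0],"angular":[0,0,0],"fingers":1},{"dp":[0.065,0.45,0],"angular":[0,0,0],"fingers":1},{"dp":[0.065,0.45,0.05],"angular":[0,0,0],"fingers":1},{"dp":[0.065,0.45,0.09],"angular":[0,0,0],"fingers":1},{"dp":[0.065,0.45,0.12],"angular":[0,0,0],"fingers":1},{"dp":[0.065,0.45,0.12],"angular":[0,0,0],"fingers":1}]'

```text
time: 13.65
tool_pos: [559.0, -15.9, 91.9]
tcp_rot: [-179.9, 0.0, 21.9]
ft_force: [-2.0, 2.5, 5.4]
finger_gap: 0.1
grip_force: 2.6
```

Emit:
step_arm --targets '[{"dp":[0,0,0],"angular":[0,0,0],"fingers":1},{"dp":[0.02,0,0],"angular":[0,0,0],"fingers":1},{"dp":[0.04,0,0],"angular":[0,0,0],"fingers":1},{"dp":[0.06,0,0],"angular":[0,0,0],"fingers":1},{"dp":[0.08,0,0],"angular":[0,0,0],"fingers":1},{"dp":[0.08,0,0],"angular":[0,0,0],"fingers":1},{"dp":[0.08,0,-0.06],"angular":[0,0,0],"fingers":1},{"dp":[0.08,0,-0.12],"angular":[0,0,0],"fingers":1}]'

```text
time: 14.65
tool_pos: [574.4, -11.2, 116.9]
tcp_rot: [180.0, 0.0, 21.9]
ft_force: [-0.0, 0.2, -1.0]
finger_gap: -0.2
grip_force: 0.0
```

Emit:
step_arm --targets '[{"dp":[-0.065,-0.2,0],"angular":[0,0,0],"fingers":1},{"dp":[-0.065,-0.4,0],"angular":[0,0,0],"fingers":1},{"dp":[-0.065,-0.43,0],"angular":[0,0,0],"fingers":1},{"dp":[-0.065,-0.43,0],"angular":[0,0,0],"fingers":1},{"dp":[-0.065,-0.43,0],"angular":[0,0,0],"fingers":1},{"dp":[-0.065,-0.43,0],"angular":[0,0,0],"fingers":1},{"dp":[-0.065,-0.43,0],"angular":[0,0,0],"fingers":1},{"dp":[-0.065,-0.43,0],"angular":[0,0,0],"fingers":1}]'

```text
time: 15.65
tool_pos: [530.3, 63.9, 116.2]
tcp_rot: [-180.0, 0.0, 21.9]
ft_force: [0.2, 0.2, 0.1]
finger_gap: 0.2
grip_force: 0.0
```

```bash
python3 look.py 4;python3 - <<'E'
import cv2
im=cv2.cvtColor(cv2.imread('pics/w4.png'),cv2.COLOR_BGR2GRAY)
for r in list(range(108,136,2)):print(r,im[r,312:336])
for r in (143,144,147,148,149,150,173,174,176):print(r,im[r,312:336])
E
```

```text
15.65 [530.33351939  63.90185163 116.19109281] [-1.79996792e+02  1.17042497e-02  2.18512008e+01] [0.23974918 0.17286132 0.07059753]
jaw [(array([320.6, 199.5]), 0.66, array([537.1,  64.6,  40. ])), (array([316.3, 141.5]), 0.22, array([579.4,  85.3,  40. ]))]
mark [(array([317.2, 140.7]), 0.6, array([578.7,  84.3,  18. ]))]
anvil_face [(array([275.2, 206.5]), 0.69, array([522.1,  97. ,  53. ]))]
fixture [(array([330.1, 186.3]), 0.68, array([542.2,  56.3,   0. ]))]
[321.53217954 152.18678465]
crop origin 261 112 scale 5
108 [109 111 111 109 111 110 111 110 110 109 111 110 110 110 111 110 111 108
 109 111 110 111 110 111]
110 [110 109 110 111 111 109 111 110 110 109 111 111 108 109 111 110 109 111
 111 110 110 111 109 110]
112 [109 109 112 110 110 111 109 110 109 111 112 110 110 112 110 110 110 111
 109 110 109 110 110 111]
114 [110 109 110 109 111 111 110 110 111 110 110 110 110 108 112 111 110 111
 110 111 109 111 110 110]
116 [108 112 111 110 111 109 110 110 110 109 110 111 111 111 111 109 111 109
 111 111 110 110 112 112]
118 [111 109 111 112 111 111 111 110 109 111 111 109 110 110 
[... 1042 characters left out ...]
  84  85  86  85  84  86  86  84  84  81  74 111 247 232
 230 230 229 230 230 231]
148 [ 81  82  83  85  85  86  85  83  79  78  76  77  73  74  65 107 246 234
 231 231 231 229 230 231]
149 [ 87  86  91  98  83  87  86  90 141 122 119 118 118 112 122 219 240 233
 230 231 231 232 233 233]
150 [223 226 224 186  78  84  82 101 212 236 231 230 231 227 197 232 224 221
 221 220 221 219 195 199]
173 [158 160 161 161 159 160 177 173 200 196 195 196 196 196 196 195 196 196
 196 196 199 200 200 198]
174 [194 193 193 193 192 194 198 173 198 196 196 196 197 196 197 196 195 196
 194 196 199 198 200 197]
176 [191 191 191 192 192 193 190 154 198 196 193 198 196 197 197 196 196 195
 196 197 199 199 201 198]
```

View pics/c4.png

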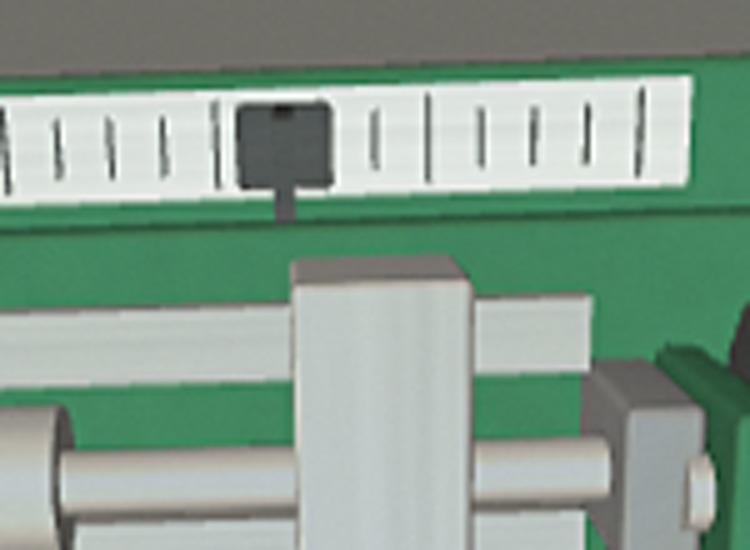

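Run:
```python
import cv2
import numpy as np
for f,c in(('w4',312),('w3',322)):
    g=cv2.cvtColor(cv2.imread(f'pics/{f}.png'),cv2.COLOR_BGR2GRAY)
    for r in list(range(166,172))+list(range(189,201,2)):print(f,r,g[r,c:c+14])
im=cv2.imread('pics/w4.png')
for r in range(150,156):print(r,im[r,312:324,1])
print({k:np.round(v,3) if k!='R' else 0 for k,v in np.load('pics/w4.npy',allow_pickle=True).item().items()})
```

```text
w4 166 [109 109 108 107 109 107 111 144 124 118 117 117 117 118]
w4 167 [108 109 108 109 108 106 111 143 127 117 118 116 117 117]
w4 168 [109 110 109 109 107 108 109 134 118 113 120 121 123 124]
w4 169 [109 110 110 109 107 106 107 134 180 177 180 179 175 176]
w4 170 [110 109 109 109 108 106 109 158 205 198 196 198 196 198]
w4 171 [106 107 107 112 108 105 110 165 203 197 195 197 196 197]
w4 189 [104 106 105 106 102 105  99 113 214 197 194 196 196 196]
w4 191 [109 110 109 111 110 108 103 113 213 197 195 195 197 196]
w4 193 [108 108 109 108 108 109 102 112 215 198 195 195 195 195]
w4 195 [110 110 108 112 109 108 104 117 211 197 192 195 196 196]
w4 197 [110 109 108 110 108 109 105 116 206 198 196 196 195 195]
w4 199 [107 109 109 110 110 107 104 115 202 200 196 196 196 195]
w3 166 [193 192 193 194 193 196 192 115 166 199 197 194 196 196]
w3 167 [195 195 194 195 195 198 192 117 166 200 196 194 196 195]
w3 168 [151 152 153 152 152 152 139 121 165 201 196 196 195 195]
w3 169 [111 109 110 110 110 108 103 125 157 201 196 196 195 195]
w3 170 [106 105 105 104 106 106 108 125 153 202 196 194 196 
[... 218 characters left out ...]
1 119 119 118 116 114 122 211 197 193 194 194]
w3 195 [111 112 112 113 112 112 112 116 125 211 196 195 193 194]
w3 197 [160 160 159 159 160 160 160 144 121 208 195 193 192 195]
w3 199 [194 193 194 194 193 195 196 170 115 210 195 192 195 194]
150 [225 227 226 188  79  86  84 102 214 238 233 232]
151 [200 199 201 172  75  85  84  92 164 183 181 180]
152 [135 136 138 126  78  85  85  85 120 128 125 125]
153 [131 133 132 118  82  89  87  88 125 132 132 132]
154 [135 135 137 133  83  88  87  90 128 136 137 136]
155 [140 139 142 140  86  89  88  89 117 129 127 126]
{'vfov': np.float64(71.572), 'cx': np.float64(317.371), 'cy': np.float64(198.836), 'R': 0, 't': array([-137.286,  491.605,  411.858])}
```

Emit:
step_arm --targets '[{"dp":[0.01,0.2,0],"angular":[0,0,0],"fingers":1},{"dp":[0.01,0.4,0],"angular":[0,0,0],"fingers":1},{"dp":[0.01,0.43,0],"angular":[0,0,0],"fingers":1},{"dp":[0.01,0.43,0],"angular":[0,0,0],"fingers":1},{"dp":[0.01,0.43,0.05],"angular":[0,0,0],"fingers":1},{"dp":[0.01,0.43,0.09],"angular":[0,0,0],"fingers":1},{"dp":[0.01,0.43,0.12],"angular":[0,0,0],"fingers":1},{"dp":[0.01,0.43,0.12],"angular":[0,0,0],"fingers":1}]'

```text
time: 16.9
tool_pos: [563.7, -14.0, 91.9]
tcp_rot: [-179.9, 0.0, 21.9]
ft_force: [-2.6, 3.0, 6.0]
finger_gap: -0.1
grip_force: 2.7
```

Emit:
step_arm --targets '[{"dp":[0,0,0],"angular":[0,0,0],"fingers":1},{"dp":[0.01,0,0],"angular":[0,0,0],"fingers":1},{"dp":[0.02,0,0],"angular":[0,0,0],"fingers":1},{"dp":[0.03,0,0],"angular":[0,0,0],"fingers":1},{"dp":[0.03,0,0],"angular":[0,0,0],"fingers":1},{"dp":[0.03,0,0],"angular":[0,0,0],"fingers":1},{"dp":[0.03,0,-0.06],"angular":[0,0,0],"fingers":1},{"dp":[0.03,0,-0.12],"angular":[0,0,0],"fingers":1}]'

```text
time: 17.9
tool_pos: [569.7, -13.1, 116.9]
tcp_rot: [180.0, 0.0, 21.9]
ft_force: [-0.5, -0.7, 0.4]
finger_gap: 0.1
grip_force: 0.0
```

Emit:
step_arm --targets '[{"dp":[-0.1,-0.2,0],"angular":[0,0,0],"fingers":1},{"dp":[-0.1,-0.4,0],"angular":[0,0,0],"fingers":1},{"dp":[-0.1,-0.43,0],"angular":[0,0,0],"fingers":1},{"dp":[-0.1,-0.43,0],"angular":[0,0,0],"fingers":1},{"dp":[-0.1,-0.43,0],"angular":[0,0,0],"fingers":1},{"dp":[-0.1,-0.43,0],"angular":[0,0,0],"fingers":1},{"dp":[-0.1,-0.43,0],"angular":[0,0,0],"fingers":1},{"dp":[-0.1,-0.43,0],"angular":[0,0,0],"fingers":1}]'

```text
time: 18.9
tool_pos: [519.2, 59.5, 116.2]
tcp_rot: [-180.0, 0.0, 21.8]
ft_force: [0.4, -0.2, -0.6]
finger_gap: 0.2
grip_force: 0.0
```

```bash
python3 look.py 5;python3 - <<'E'
import cv2
g=cv2.cvtColor(cv2.imread('pics/w5.png'),cv2.COLOR_BGR2GRAY)
for r in range(108,200,2):print(r,g[r,309:329])
E
```

```text
18.9 [519.18984929  59.4615797  116.1960045 ] [-1.79994873e+02  1.03996458e-02  2.18497608e+01] [ 0.35377936 -0.18138894 -0.56571731]
jaw [(array([318.3, 185.3]), 0.61, array([536.4,  66.4,  40. ])), (array([436.7, 191.7]), 0.57, array([567.5, -25.4,  40. ]))]
mark [(array([320.3, 128. ]), 0.54, array([578.3,  81.3,  18. ])), (array([368. ,  58.6]), 0.3, array([641.7,  66.3,  18. ]))]
anvil_face [(array([275.9, 193.9]), 0.92, array([520.8,  95.4,  53. ])), (array([122.1, 183.9]), 0.6, array([484.6, 206.9,  53. ]))]
fixture [(array([329.1, 179.5]), 0.78, array([536.8,  55.3,   0. ]))]
[321.61320093 134.33113889]
crop origin 261 94 scale 5
108 [110 110 110 110 110 109 110 110 109 112 109 110 108 109 110 110 110 109
 111 111]
110 [112 113 111 113 113 113 112 112 112 113 113 112 112 110 112 113 110 101
 101 102]
112 [97 94 96 95 94 96 95 96 96 93 92 92 94 93 93 94 96 96 95 97]
114 [ 89  87  93 120 120 118 120 118 118 122 155 153 152 152 152 152 152 152
 157 187]
116 [242 245 245 246 245 245 221 224 224 222 224 246 243 243 243 243 243 240
 235 229]
118 [ 98 100  78  82  82  83  71  74  74
[... 2805 characters left out ...]
194]
184 [108 110 109 108 109 108 109 106 105 125 204 198 195 194 194 194 196 195
 194 194]
186 [126 125 125 130 130 132 133 131 128 129 203 198 194 194 194 193 195 193
 194 194]
188 [170 170 170 171 171 171 172 174 169 142 211 196 194 195 193 195 193 195
 194 195]
190 [189 187 188 187 188 190 189 188 188 166 205 196 194 195 195 195 194 194
 194 193]
192 [195 194 194 194 195 194 194 196 193 169 204 194 196 195 194 195 194 194
 195 195]
194 [193 194 193 195 194 194 194 195 191 165 202 193 193 193 196 194 194 195
 194 195]
196 [184 184 185 185 184 184 183 184 178 154 206 193 193 193 195 194 194 193
 196 195]
198 [137 148 127 127 128 127 125 122 122 132 205 196 194 195 195 195 194 194
 195 194]
```

View pics/c5.png

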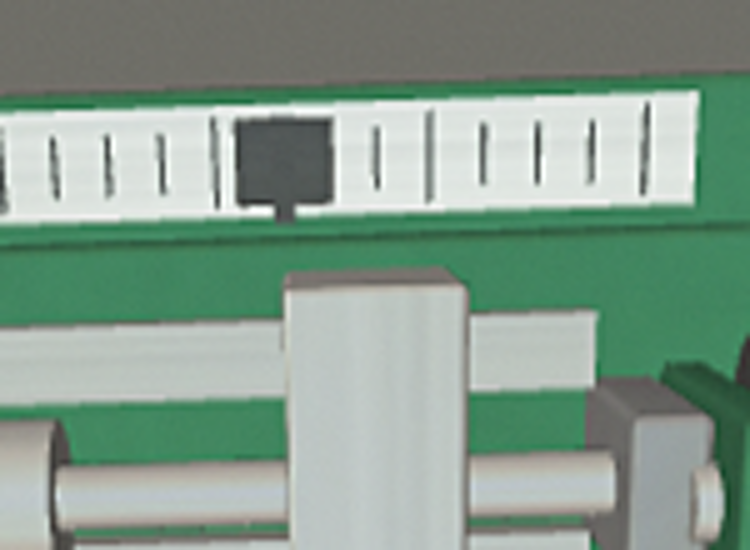

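```bash
cat > fin.py <<'E'
from h import *
import sys
k=sys.argv[1]
p=np.load(f'pics/w{k}.npy',allow_pickle=True).item();R=np.array(p['R'])
im=cv2.imread(f'pics/w{k}.png').astype(int);sat=im.max(2)-im.min(2)
# base +x top edge: gray -> green transition going down
pts=[]
for u in range(240,400,2):
    col=sat[60:160,u]; j=np.where((col[:-1]<30)&(col[1:]>=30))[0]
    if len(j): v=60+j[0]+(30-col[j[0]])/(col[j[0]+1]-col[j[0]]); pts.append(atz(p,(u,v),14)[:2])
pts=np.array(pts);c=np.median(pts,0)
vx=cv2.fitLine(pts.astype(np.float32),cv2.DIST_HUBER,0,.01,.01).ravel()
d=vx[:2]*np.sign(vx[1]);yaw=np.arctan2(-d[0],d[1]);print('yaw base edge',np.degrees(yaw),len(pts))
a=[float(x) for x in sys.argv[2:]]  # jaw u v, u v, blade u v
J1,J2,B=atz(p,a[0:2],66),atz(p,a[2:4],66),atz(p,a[4:6],68)
d=(J1-J2)[:2];print('yaw jaw',np.degrees(np.arctan2(d[1],d[0])))
for w in(yaw,yaw+.01745):
    n=np.array([-np.sin(w),np.cos(w)]);print('to go',n@(B-J1)[:2],n@(B-J2)[:2])
E
python3 fin.py 5 317.35 154 318.3 198 317.43 135
python3 fin.py 4 318.92 170.5 319.42 192 317.45 152
python3 fin.py 3 329.4 148 330.4 193 324.05 122
```

```text
yaw base edge 23.574865 80
yaw jaw 23.094605090935534
to go -0.443896235049262 -0.7100086097506223
to go -0.6700777250662553 -1.4900998887509835
yaw base edge 23.575508 80
yaw jaw 23.257768705629413
to go 0.6419228329213782 0.5549947192920026
to go 0.41145051350062023 0.05102161940700418
yaw base edge 23.571922 80
yaw jaw 23.854964030312253
to go 3.340659389462282 3.499410643484858
to go 3.036253282075053 2.6342398046713202
```

Emit:
step_arm --targets '[{"dp":[0.09,0.2,0],"angular":[0,0,0],"fingers":1},{"dp":[0.09,0.4,0],"angular":[0,0,0],"fingers":1},{"dp":[0.09,0.43,0],"angular":[0,0,0],"fingers":1},{"dp":[0.09,0.43,0],"angular":[0,0,0],"fingers":1},{"dp":[0.09,0.43,0.05],"angular":[0,0,0],"fingers":1},{"dp":[0.09,0.43,0.09],"angular":[0,0,0],"fingers":1},{"dp":[0.09,0.43,0.12],"angular":[0,0,0],"fingers":1},{"dp":[0.09,0.43,0.12],"angular":[0,0,0],"fingers":1}]'

```text
time: 20.15
tool_pos: [567.5, -12.5, 91.9]
tcp_rot: [-179.9, 0.0, 21.9]
ft_force: [-2.3, 2.8, 4.5]
finger_gap: -0.0
grip_force: 2.7
```

Emit:
step_arm --targets '[{"dp":[0,0,0],"angular":[0,0,0],"fingers":1},{"dp":[-0.004,0,0],"angular":[0,0,0],"fingers":1},{"dp":[-0.008,0,0],"angular":[0,0,0],"fingers":1},{"dp":[-0.012,0,0],"angular":[0,0,0],"fingers":1},{"dp":[-0.012,0,0],"angular":[0,0,0],"fingers":1},{"dp":[-0.012,0,0],"angular":[0,0,0],"fingers":1},{"dp":[-0.012,0,-0.06],"angular":[0,0,0],"fingers":1},{"dp":[-0.012,0,-0.12],"angular":[0,0,0],"fingers":1}]'

```text
time: 21.15
tool_pos: [565.3, -14.8, 116.6]
tcp_rot: [180.0, 0.1, 21.9]
ft_force: [-0.1, 0.6, 0.0]
finger_gap: 0.2
grip_force: 0.0
```

Emit:
step_arm --targets '[{"dp":[-0.09,-0.2,0],"angular":[0,0,0],"fingers":1},{"dp":[-0.12,-0.4,0],"angular":[0,0,0],"fingers":1},{"dp":[-0.12,-0.43,0],"angular":[0,0,0],"fingers":1},{"dp":[-0.12,-0.43,0],"angular":[0,0,0],"fingers":1},{"dp":[-0.12,-0.43,0],"angular":[0,0,0],"fingers":1},{"dp":[-0.12,-0.43,0],"angular":[0,0,0],"fingers":1},{"dp":[-0.12,-0.43,0],"angular":[0,0,0],"fingers":1},{"dp":[-0.12,-0.43,0],"angular":[0,0,0],"fingers":1}]'

```text
time: 22.15
tool_pos: [511.4, 56.3, 116.2]
tcp_rot: [-180.0, 0.0, 21.9]
ft_force: [-0.1, 0.2, 0.2]
finger_gap: -0.1
grip_force: 0.0
```

```bash
python3 look.py 6;python3 - <<'E'
import cv2
g=cv2.cvtColor(cv2.imread('pics/w6.png'),cv2.COLOR_BGR2GRAY)
for r in list(range(108,142,3))+list(range(144,200,3)):print(r,*g[r,309:326])
E
```

```text
22.15 [511.40789606  56.32482257 116.19758504] [-1.79996081e+02  1.23818640e-02  2.18501161e+01] [-0.05041457  0.17317512  0.17698799]
jaw [(array([321.4, 174.7]), 0.74, array([537.7,  64.2,  40. ]))]
mark [(array([319.5, 115.1]), 0.6, array([579.9,  82.8,  18. ]))]
anvil_face [(array([273.6, 183.4]), 0.93, array([520.2,  96.7,  53. ]))]
fixture [(array([331.4, 167.5]), 0.93, array([540.5,  54.6,   0. ]))]
[321.6762992  121.46799938]
crop origin 261 81 scale 5
108 75 79 81 80 82 84 85 87 86 88 84 81 81 82 81 83 79
111 84 87 85 87 85 86 85 84 84 86 86 88 87 86 86 86 85
114 82 84 86 86 86 87 85 83 84 85 86 86 87 87 87 85 85
117 84 89 88 87 90 89 88 86 87 88 89 86 90 89 88 88 83
120 79 86 88 86 86 87 85 86 85 85 86 87 86 87 85 86 86
123 64 74 74 73 75 72 76 83 85 84 83 74 67 62 61 58 54
126 244 242 223 226 224 228 226 203 204 175 177 192 204 201 200 199 199
129 105 107 107 107 108 109 109 109 109 107 107 109 109 108 111 110 111
132 97 97 94 96 94 97 96 96 97 98 99 100 101 102 101 103 103
135 108 107 108 108 108 110 109 110 107 109 106 108 107 106 108 108 108
138 107 108 108 108 108 108 
[... 778 characters left out ...]
7 109 108 108 108 108 104 115 202 197 194 194 193 193 192
174 104 104 103 101 86 89 91 93 98 108 189 198 195 194 194 193 193
177 170 168 170 170 171 171 172 173 173 172 175 196 195 193 193 194 194
180 191 191 190 191 190 191 191 193 194 192 170 195 194 193 194 193 193
183 194 193 193 193 194 192 193 194 193 192 160 195 194 191 193 194 194
186 168 169 167 166 167 164 165 164 162 159 147 198 196 192 194 194 194
189 103 103 102 101 101 106 107 107 107 103 121 203 196 193 194 194 192
192 160 158 159 159 158 158 160 179 179 173 139 212 194 192 193 192 194
195 188 190 190 189 190 189 191 192 191 189 167 204 193 194 193 193 195
198 189 188 189 188 189 187 187 188 189 187 161 203 193 193 193 193 194
```

View pics/c6.png

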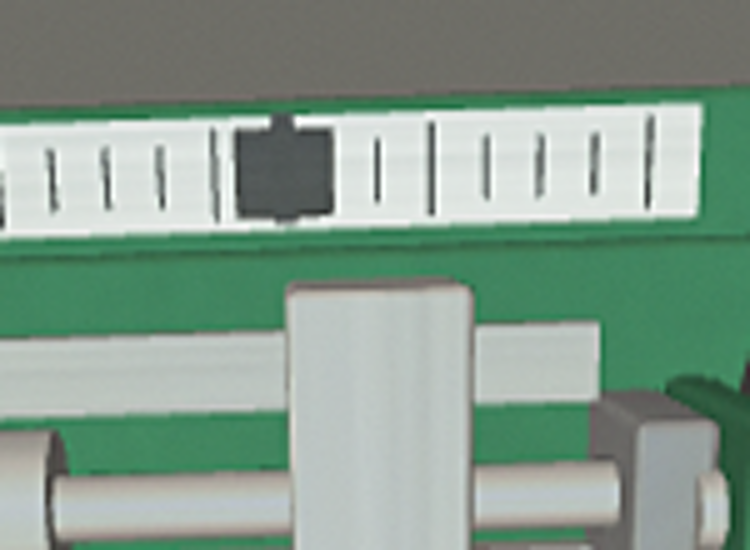

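```bash
python3 - <<'E'
import cv2
for f,R in(('w6',(102,103,104,105,122,123,124,125,126)),('w5',(134,135,136,137)),('w4',(149,150,151,152,153,154,155))):
  g=cv2.cvtColor(cv2.imread(f'pics/{f}.png'),cv2.COLOR_BGR2GRAY)
  for r in R:print(f,r,*g[r,311:325])
E
python3 fin.py 6 317.82 142 318.4 168 317.45 124
```

```text
w6 102 94 95 95 97 99 99 100 100 101 99 100 99 98 97
w6 103 91 91 91 94 92 93 96 91 91 93 88 91 120 118
w6 104 186 187 189 187 107 80 82 83 131 230 219 218 222 221
w6 105 238 240 243 245 115 79 81 79 126 255 250 247 246 245
w6 122 86 85 84 83 85 86 87 87 85 84 85 84 84 83
w6 123 74 73 75 72 76 83 85 84 83 74 67 62 61 58
w6 124 118 118 114 113 112 73 77 75 76 99 165 159 156 162
w6 125 220 221 220 223 218 136 141 144 148 190 238 234 232 232
w6 126 223 226 224 228 226 203 204 175 177 192 204 201 200 199
w5 134 58 55 55 58 65 82 85 84 82 97 86 85 83 80
w5 135 217 216 214 214 174 77 84 83 98 197 221 218 217 219
w5 136 249 249 250 252 209 74 84 83 97 200 233 229 230 227
w5 137 165 164 166 167 145 77 85 82 86 130 149 147 146 144
w4 149 92 87 86 91 98 83 87 86 90 141 122 119 118 118
w4 150 223 223 226 224 186 78 84 82 101 212 236 231 230 231
w4 151 187 189 188 190 163 75 83 83 89 154 172 171 169 170
w4 152 111 111 112 114 109 79 83 84 82 97 99 98 97 99
w4 153 105 106 107 105 99 83 88 86 86 103 106 107 107 107
w4 154 110 110 110 111 109 84 87 86 88 107 110 112 111 113
w4 155 113 114 113 115 114 88 89 88 88 98 105 103 103 92
yaw base edge 23.576096 80
yaw jaw 23.178978790476652
to go -0.10387975138988918 -0.22849381927564316
to go -0.31242803743100556 -0.7507377632347877
```

Emit:
step_arm --targets '[{"dp":[0,0,-0.15],"angular":[0,0,0],"fingers":1},{"dp":[0,0,-0.3],"angular":[0,0,0],"fingers":1},{"dp":[0,0,-0.45],"angular":[0,0,0],"fingers":1},{"dp":[0,0,-0.5],"angular":[0,0,0],"fingers":1},{"dp":[0,0,-0.5],"angular":[0,0,0],"fingers":1},{"dp":[0,0,-0.5],"angular":[0,0,0],"fingers":1},{"dp":[0,0,-0.5],"angular":[0,0,0],"fingers":1},{"dp":[0,0,-0.5],"angular":[0,0,0],"fingers":1}]'

```text
time: 23.4
tool_pos: [511.0, 56.6, 215.5]
tcp_rot: [-180.0, 0.1, 21.9]
ft_force: [0.2, -0.5, -0.2]
finger_gap: -0.1
grip_force: 0.0
```

```bash
python3 -c "
from bench import *
print(sense()['tool_pos'],hand_in())"
```

```text
the job is handed in; nothing more can be done
[510.97124903  56.60853116 215.46242031] None
```

I handed the job in at about 23 s. The jaw was moved only by rolling the wheel; from the wrist pictures its front face is past the blade's mid-thickness by about 0.1 mm (readings ranged from 0 to 0.3 mm), and the finger is lifted clear.

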